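# Fit out the inverter's power stage

## Robot

A 6-joint arm with a two-finger parallel gripper is mounted at the origin on the work surface. World frame = base frame: x ahead of the robot, y to its left, z up, the work surface at z = 0. Lengths are in m, angles in rad, forces in N, time in s.
With the tool pointing down it reaches from about 0.3 to 0.875 m from the base axis. Payload 6.4 kg.
Tool frame: the origin (TCP) lies midway between the tips of the shut fingers; the grasp point (between the pads) lies ctrl.grip_depth behind it (ctrl.grip_depth is the distance from the TCP to the grasp point, in m); x points along the fingers, y is the direction in which the jaws open and shut, and the axes are right-handed (so a half turn about x gives the same grasp; the last joint's range is limited). The gripper opens to 85 mm and grips with 20 to 120 N. Pads are 22 mm wide; open, the fingers measure 114 mm over their backs; the gripper's body (76 mm by 85 mm) begins 54 mm behind the grasp point. The pads swing forward as they close: fully open they stand 13 mm farther back than shut.
Start: joints at [-1.332, 0.181, 1.607, -0, 1.354, -0.206], TCP at [0.247, -0.519, 0.231] pointing down, gripper open.
Joint ranges: [-2.99, 2.99], [-0.89, 2.07], [0.3, 2.58], [-1.14, 4.28], [0, 2.63], [-3.12, 3.12]. Speed limits (rad/s): [2.57, 2.57, 3.01, 3.14, 3.14, 3.14].

## Interface

Orientations are given as a unit quaternion [w, x, y, z].
In Python, from bench import ctrl gives the robot as it stands.
- The arm moves only by the tool carry_out, never from a script. Its argument "motion" is one flat list of numbers, 7 for each row, row after row: the turn, a rotation vector about the tool's x, y, z in degrees, then the shift along the tool's x, y, z in m, then the gripper's target within -1 to 1 (shut at 1, half-way at 0, fully open at -1). A call has 1 to 10 rows; each row shifts and turns the pose as measured when the row begins, along the tool's axes as they then stand; what a row does not reach is not made up. A row lasts 1/10 s, in which the tool goes at most 50 mm and 8.59 degrees, less where a joint would pass 70% of its speed; a pose out of reach is approached as far as the arm can. A call with a gripper value outside its range is refused whole. The fingers move at their own pace and stop on an object; the grip force is fixed at half the most. Time passes only in rows, so rows that do not move let the fingers close. It gives the time, the measured TCP pose, the force and the opening at its end, in the units of the state.
- ctrl.get_obs(): the state, without advancing time (a new reading comes with each control period).
- ctrl.camera(name): name is "side" or "top" or "wrist"; returns the picture (384x512x3 uint8, blue, green, red); there is no depth.
- ctrl.camera_params(name): a dict with "mtx" (3x3 intrinsics, pixels), "pose" (4x4, takes a point from camera to world coordinates); the wrist camera has in their place "hand_eye" (4x4, takes a point from camera to tool coordinates, whose origin is the TCP and whose axes are the tool frame's). Camera axes: x right, y down, z forward; pixel columns grow to the right and rows downward; lengths in m; the calibration is good to about 2 mm. A picture is of the moment at which its call begins: read the wrist's pose just before it. camera_params takes no time and is no camera call.
- ctrl.hand_in(): hands the job in, once; it reports no verdict.
Trained networks look in the newest picture that a camera, given by its name, has taken for a name from the list of things; names that differ only in an ending like _2 or _b are one class to them, and where a whole thing is asked for, a point or a joint stands for the part that bears it (a point fixed in the world has none). Each returns a list of dicts, best first, with "conf" (0 to 1); they miss things now and then, are a little off and sometimes report something else, mostly with a low value. They report only what shows in the picture. A call takes as long as a camera call. They do not tell look-alikes from the thing itself.
- ctrl.boxes_of(camera, thing): "point" ([x, y, z] in m, in the coordinates of the camera as it stood for that picture, good to about 4 mm: the middle of the surface that is visible of it).
- ctrl.trace(camera, thing): "pixels" (384x512 bool, what is visible of it).
- ctrl.landmark_of(camera, thing): "point" ([x, y, z] in m, in the coordinates of the camera as it stood for that picture, good to about 4 mm: a listed point, or the origin of a listed thing).
The state is a dict: "time_s": time; "q": joint angles; "dq": joint speeds; "joint_efforts": joint torques, N m; "eef_pos": TCP position; "eef_rot": TCP orientation; "wrist_force": force on the tool from outside, world axes, zero at the start; "torque": the same for the moment, N m; "opening": opening from 0.0 (shut) to 1.0 (fully open).
Only numpy, scipy, OpenCV 4.12 (cv2) and the standard library are available. Lean on these libraries where they do the work, as an engineer would, in place of code of your own. Each camera call takes 0.05 s, during which the arm holds its last target. There are 200 camera calls.

## Task

Set each of the three cream power modules, terminals up, centred on the grey pad of the heatsink of its own length and lined up with it: long on long, middle on middle, short on short. When all three sit there, stand the driver card upright on its long edge in the free middle slot of the light grey card rack, all the way down and centred along the slot. Set everything down gently without dropping it, let go of it, and leave the two blue capacitors standing where they are.

Things in the scene. Friction and masses are not known exactly. Their poses are not given: they have to be found in the camera images.
- module_long: The long power module: a cream plastic block on a thin copper base, 122 long (its x) x 46 wide (its y) x 32 mm high, with three steel screw terminals along the middle of its top (nothing sticks out more than 1 mm); its upper 8 mm are 8 mm shorter at each end. 0.25-0.49 kg. It lies loose on the bench, terminals up. Origin: centre of its underside; z up. Same either way round.
- module_middle: The middle power module: a cream plastic block on a thin copper base, 92 long (its x) x 46 wide (its y) x 32 mm high, with two steel screw terminals along the middle of its top (nothing sticks out more than 1 mm); its upper 8 mm are 8 mm shorter at each end. 0.19-0.38 kg. It lies loose on the bench, terminals up. Origin: centre of its underside; z up. Same either way round.
- module_short: The short power module: a cream plastic block on a thin copper base, 62 long (its x) x 46 wide (its y) x 32 mm high, with one steel screw terminal along the middle of its top (nothing sticks out more than 1 mm); its upper 8 mm are 8 mm shorter at each end. 0.14-0.27 kg. It lies loose on the bench, terminals up. Origin: centre of its underside; z up. Same either way round.
- heatsink_long: The long heatsink: a fixed aluminium finned block with a flat top, 142 long (its x) x 60 wide (its y) x 30 mm high; on its top a thin grey pad, as large as the long module (122 x 46 mm) and centred, shows where the module sits. Origin: centre of its underside on the bench, so its top face is 30 mm above it; z up.
- heatsink_middle: The middle heatsink: a fixed aluminium finned block with a flat top, 112 long (its x) x 60 wide (its y) x 30 mm high; on its top a thin grey pad, as large as the middle module (92 x 46 mm) and centred, shows where the module sits. Origin: centre of its underside on the bench, so its top face is 30 mm above it; z up.
- heatsink_short: The short heatsink: a fixed aluminium finned block with a flat top, 82 long (its x) x 60 wide (its y) x 30 mm high; on its top a thin grey pad, as large as the short module (62 x 46 mm) and centred, shows where the module sits. Origin: centre of its underside on the bench, so its top face is 30 mm above it; z up.
- driver_card: Driver card: rigid circuit card, green (-x face) on an aluminium plate (+x face), 8 thick (its x) x 100 long (y) x 90 mm tall (z), 0.11-0.18 kg, faces plain. It starts upright on its long edge in a slot (10 wide, 20 deep, floor 6 mm above the bench) of a fixed pink foam stand, 50 (x) x 110 (y) x 26 mm high; lift it straight up. Origin: centre of its lower edge; z up. May face either way.
- card_rack: Fixed light grey plastic card rack, 116 (its x) x 106 mm (y). Ribs along its y form three slots 30 mm apart in x; low dark steel blanks (tops at 44 mm) fill the outer two, the middle one is free: 11 mm wide, 90 long, floor 6 mm above the bench, straight walls to 28 mm, flared to 24 mm wide at the rib tops at 40 mm. Origin: on the bench under the middle slot's centre; z up.
- capacitor_1: One of two alike capacitors: a loose blue upright can, 50 mm in diameter, 70 mm high with two 5 mm studs on top; a bystander. Origin: centre of its underside; z up.
- capacitor_2: One of two alike capacitors: a loose blue upright can, 50 mm in diameter, 70 mm high with two 5 mm studs on top; a bystander. Origin: centre of its underside; z up.
Not all that is in view belongs to the job. What is shaped like the module_middle but purple or red is not meant.

How it is judged:
By the outcome, as a careful person would: the job done as asked, in the order asked, and still so for the second after the job is handed in, with the robot touching nothing.
It also fails if it takes over 115 s, if anything falls off the work surface, if the arm or the gripper's body presses on something with over 40 N, if the wrist force passes 120 N, or if a joint passes its speed limit or range.

## Working session

There is one attempt and no reset: what is moved stays moved. The work goes in short steps, Python scripts to look and compute and a tool call to move; the robot and the scene stay as the last step left them, time stands still between calls to the robot, and variables do not carry over. Pictures are saved under pics/ and viewed, about 12 in all and at most 16, crops included, and the job is handed in when it is done.

Besides the shell and the picture viewer there is one more tool, called after "Call:" as name(argument=value, ...) on one line, values as JSON. carry_out: Moves the arm, as the interface text tells. Its arguments: {"type":"object","properties":{"motion":{"type":"array"}},"required":["motion"]}

```bash
ls; mkdir -p pics; python3 - <<'E'
from bench import ctrl
import cv2,numpy as np
np.set_printoptions(precision=4,suppress=True)
print(ctrl.get_obs(), ctrl.grip_depth)
for c in ("top","side"):
    im=ctrl.camera(c); cv2.imwrite(f"pics/{c}0.png",im)
    p=ctrl.camera_params(c);print(c,p)
    P=p["pose"]
    for t in "module_long module_middle module_short heatsink_long heatsink_middle heatsink_short driver_card card_rack capacitor_1".split():
        for d in ctrl.landmark_of(c,t)[:4]:
            print(t,round(d["conf"],2),(P@np.r_[d["point"],1])[:3])
print(ctrl.camera_params("wrist"))
E
```

```text
pics
{'time_s': 0.0, 'q': array([-1.3323,  0.1815,  1.608 , -0.    ,  1.3538, -0.2063]), 'dq': array([ 0.    , -0.0017,  0.0005, -0.0014, -0.0026,  0.0005]), 'joint_efforts': array([ -0.0008, -44.4869, -35.1341,  -0.0004,   0.009 ,  -0.    ]), 'eef_pos': array([ 0.2473, -0.5185,  0.2304]), 'eef_rot': array([-0.1554, -0.6897, -0.1566,  0.6897]), 'wrist_force': array([0.3787, 0.0238, 0.9403]), 'torque': array([ 0.0328, -0.0181,  0.023 ]), 'opening': 1.001697644775744} 0.0187
top {'mtx': array([[425.8942,   0.    , 259.232 ],
       [  0.    , 425.8942, 195.2707],
       [  0.    ,   0.    ,   1.    ]]), 'pose': array([[-0.0273, -0.9983,  0.0512,  0.4036],
       [-0.9996,  0.0275,  0.0029,  0.0839],
       [-0.0043, -0.0511, -0.9987,  1.2188],
       [ 0.    ,  0.    ,  0.    ,  1.    ]])}
module_middle 0.89 [ 0.3105  0.3665 -0.0031]
module_middle 0.84 [0.2986 0.5215 0.0028]
module_middle 0.8 [ 0.4562  0.3308 -0.0037]
module_middle 0.17 [ 0.4832 -0.0836  0.0016]
module_short 0.78 [ 0.4456 -0.2173  0.0043]
heatsink_long 0.72 [ 0.4849 -0.082   0.0043]
heatsink_middle 0.7 [0.4397 0.2138 0
[... 535 characters left out ...]
 [ 0.    ,  0.    ,  0.    ,  1.    ]])}
module_long 0.87 [ 0.4745 -0.3471  0.0001]
module_middle 0.43 [0.4593 0.3304 0.0009]
module_short 0.65 [ 0.4451 -0.2139 -0.0017]
heatsink_long 0.83 [ 0.4854 -0.0865  0.003 ]
heatsink_middle 0.59 [0.4411 0.2172 0.0043]
card_rack 0.71 [ 0.6631 -0.1661  0.002 ]
capacitor_1 0.81 [0.6371 0.0162 0.0017]
capacitor_1 0.56 [0.648  0.2849 0.0051]
{'mtx': array([[296.3472,   0.    , 252.9783],
       [  0.    , 296.3472, 194.4312],
       [  0.    ,   0.    ,   1.    ]]), 'hand_eye': array([[ 0.0002, -0.3242,  0.946 , -0.1426],
       [ 1.    ,  0.0007,  0.0001, -0.0013],
       [-0.0007,  0.946 ,  0.3242, -0.0848],
       [ 0.    ,  0.    ,  0.    ,  1.    ]])}
```

View pics/top0.png

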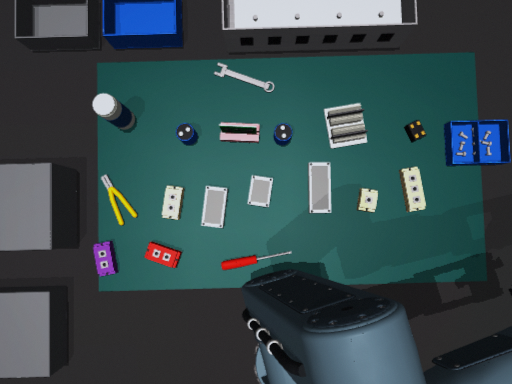

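View pics/side0.png

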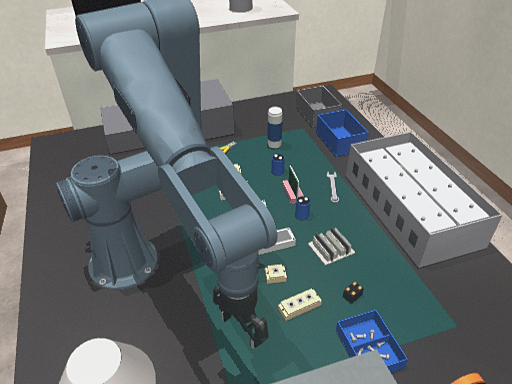

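Top view: cream modules are long (413,188), short (368,200) and middle (173,203). Pads are at (320,187), (260,191) and (214,206), the rack is at (345,125), the card at (240,130), and the capacitors at (186,133) and (283,133). The purple and red blocks are decoys. Next I'll fit box silhouettes to the masks to get poses.

```bash
cat > h.py <<'E'
from bench import ctrl
import cv2,numpy as np
from scipy.optimize import minimize
from scipy.spatial.transform import Rotation as R
np.set_printoptions(precision=4,suppress=True)
def rot(q): return R.from_quat([q[1],q[2],q[3],q[0]]).as_matrix()
def box(l,w,z0,z1): return [[sx*l/2,sy*w/2,z] for sx in(1,-1) for sy in(1,-1) for z in(z0,z1)]
def module(l): return np.array(box(l,.046,0,.024)+box(l-.016,.046,.024,.032))
SHAPE={'module_long':module(.122),'module_middle':module(.092),'module_short':module(.062),
 'heatsink_long':np.array(box(.142,.06,0,.03)),'heatsink_middle':np.array(box(.112,.06,0,.03)),'heatsink_short':np.array(box(.082,.06,0,.03)),
 'card_rack':np.array(box(.116,.106,0,.012)),'driver_card':np.array(box(.008,.1,.026,.096))}
def campose(c,obs=None):
    p=ctrl.camera_params(c)
    if c!='wrist': return p['mtx'],p['pose']
    T=np.eye(4);T[:3,:3]=rot(obs['eef_rot']);T[:3,3]=obs['eef_pos']
    return p['mtx'],T@p['hand_eye']
def proj(K,P,pts):
    c=(np.asarray(pts)-P[:3,3])@P[:3,:3]; u=c@K.T; return u[:,:2]/u[:,2:]
def place(v,pts,z=0):
    c,s=np.cos(v[2]),np.sin(v[2]); return pts@np.array([[c,s,0],[-s,c,0],[0,0,1]])+[v[0],v[1],z]
def fit(mask,K,P,thing,v0,z=0,pts=None):
    """IoU fit of the convex silhouette; v=(x,y,yaw)"""
    pts=SHAPE[thing] if pts is None else pts
    m=mask.astype(np.float32); S=16
    def cost(v):
        im=np.zeros((384*4,512*4),np.uint8)
        h=cv2.convexHull(proj(K,P,place(v,pts,z)).astype(np.float32))
        cv2.fillConvexPoly(im,np.round((h*4+1.5)*S).astype(np.int32),255,shift=4)
        a=cv2.resize(im,(512,384),interpolation=cv2.INTER_AREA)/255.
        return 1-np.minimum(a,m).sum()/np.maximum(a,m).sum()
    best=None
    for dy in (0,.2,-.2):
        v=np.array(v0)+[0,0,dy]
        r=minimize(cost,v,method='Nelder-Mead',options=dict(initial_simplex=np.vstack([v,v+[.006,0,0],v+[0,.006,0],v+[0,0,.1]]),xatol=1e-4,fatol=1e-4))
        if best is None or r.fun<best.fun: best=r
    return best.x,1-best.fun
def trace_near(c,K,P,thing,xyz,maxpx=40):
    uv=proj(K,P,[xyz])[0]; out=None
    for d in ctrl.trace(c,thing):
        ys,xs=np.nonzero(d['pixels'])
        if len(xs) and np.hypot(xs.mean()-uv[0],ys.mean()-uv[1])<maxpx and (out is None or d['conf']>out[1]): out=(d['pixels'],d['conf'])
    return out
def delta(xyz,yaw,obs=None):
    """turn (deg about tool axes) and shift (tool axes after the turn) to TCP xyz, tool down, tool y at world angle yaw (mod pi)"""
    o=obs or ctrl.get_obs(); Rc=rot(o['eef_rot']); best=None
    for k in (0,np.pi):
        y=np.array([np.cos(yaw+k),np.sin(yaw+k),0]);x=np.array([0,0,-1.]);Rt=np.c_[x,y,np.cross(x,y)]
        t=R.from_matrix(Rc.T@Rt).as_rotvec(degrees=True)
        if best is None or np.linalg.norm(t)<np.linalg.norm(best[0]): best=(t,Rt)
    print('turn',best[0].round(2),'shift after turn mm',(best[1].T@(np.array(xyz)-o['eef_pos'])*1e3).round(1),'q6',o['q'][5].round(2),'t',round(o['time_s'],2))
E
cat > m.py <<'E'
from h import *
G={'module_long':(.4745,-.347),'module_middle':(.456,.331),'module_short':(.4455,-.215),'heatsink_long':(.485,-.083),'heatsink_middle':(.44,.215),'heatsink_short':(.474,.0875),'driver_card':(.6468,.1425),'card_rack':(.66,-.166)}
for c in('top','side'):
    im=ctrl.camera(c);K,P=campose(c)
    for t,g in G.items():
        r=trace_near(c,K,P,t,[*g,.06 if 'card'==t[-4:] else .02],25)
        if r is None: print(c,t,'none');continue
        v,s=fit(r[0],K,P,t,[*g,1e-3])
        print(c,t,round(r[1],2),int(r[0].sum()),v,'yawdeg',np.degrees(v[2]).round(1),'iou',round(s,3))
o=ctrl.get_obs(); Rc=rot(o['eef_rot']);print(Rc)
E
python3 m.py
```

```text
top module_long 0.7 868 [ 0.4712 -0.3453  0.1405] yawdeg 8.0 iou 0.956
top module_middle 0.98 575 [ 0.451   0.3326 -0.1682] yawdeg -9.6 iou 0.923
top module_short 0.56 399 [ 0.4434 -0.2174 -0.1492] yawdeg -8.5 iou 0.912
top heatsink_long 0.56 1118 [ 0.4833 -0.0821 -0.0306] yawdeg -1.8 iou 0.958
top heatsink_middle 0.95 862 [ 0.4366  0.2146 -0.1483] yawdeg -8.5 iou 0.939
top heatsink_short 0.92 639 [ 0.477   0.0845 -0.1851] yawdeg -10.6 iou 0.943
top driver_card 0.69 283 [ 0.6469  0.1396 -0.0665] yawdeg -3.8 iou 0.861
top card_rack 0.75 1457 [ 0.6585 -0.1659  0.1381] yawdeg 7.9 iou 0.932
side module_long 0.96 743 [ 0.4739 -0.3473  0.1749] yawdeg 10.0 iou 0.904
side module_middle none
side module_short 0.58 360 [ 0.4479 -0.218  -0.1913] yawdeg -11.0 iou 0.936
side heatsink_long 0.72 424 [ 0.5025 -0.1013  0.5819] yawdeg 33.3 iou 0.514
side heatsink_middle none
side heatsink_short none
side driver_card 0.64 129 [ 0.648   0.1238 -0.1585] yawdeg -9.1 iou 0.683
side card_rack 0.65 1028 [ 0.6661 -0.1643  0.1336] yawdeg 7.7 iou 0.9
[[ 0.      0.4303 -0.9027]
 [-0.     -0.9027 -0.4303]
 [-1.      0.      0.    ]]
```

```bash
python3 -c "
from h import *
delta([.472,-.346,.15],np.radians(98.5))"
```

```text
turn [16.99  0.   -0.  ] shift after turn mm [  81.3 -138.  -247.7] q6 -0.21 t 1.9
```

Call:
carry_out(motion=[6,0,0,0.01,0,0,-1,6,0,0,0.01,0,0,-1,5,0,0,0.01,0,0,-1,0,0,0,0.01,-0.023,-0.0413,-1,0,0,0,0.01,-0.023,-0.0413,-1,0,0,0,0.01,-0.023,-0.0413,-1,0,0,0,0.01,-0.023,-0.0413,-1,0,0,0,0.01,-0.023,-0.0413,-1,0,0,0,0,-0.023,-0.0413,-1,0,0,0,0,0,0,-1])

```text
time_s: 2.9
eef_pos: [0.481, -0.3468, 0.1487]
eef_rot: [0.047, 0.706, 0.043, -0.705]
wrist_force: [-0.4, -0.5, -0.0]
opening: 1.003
```

```bash
cat > w.py <<'E'
import sys
from h import *
# w.py thing x y yawdeg z0 picname : fit from the wrist, print delta to grasp pose
t=sys.argv[1];g=[float(a) for a in sys.argv[2:5]];z=float(sys.argv[5]);tz=float(sys.argv[6])
o=ctrl.get_obs();im=ctrl.camera('wrist');K,P=campose('wrist',o)
print('tcp',o['eef_pos'],'F',o['wrist_force'],'open',round(o['opening'],3))
r=trace_near('wrist',K,P,t,[g[0],g[1],z+.02],90)
if r is None: print('none')
else:
    v,s=fit(r[0],K,P,t,[g[0],g[1],np.radians(g[2])],z)
    print(t,round(r[1],2),v,np.degrees(v[2]).round(2),'iou',round(s,3))
    h=cv2.convexHull(proj(K,P,place(v,SHAPE[t],z)).astype(np.float32))
    cv2.polylines(im,[h.astype(np.int32)],True,(0,0,255),1)
    delta([v[0],v[1],tz],v[2]+np.pi/2,o)
if len(sys.argv)>7: cv2.imwrite('pics/'+sys.argv[7],im)
E
python3 w.py module_long .472 -.346 8.5 0 .002 w1.png
```

```text
tcp [ 0.481  -0.3468  0.1487] F [-0.4197 -0.5373 -0.0484] open 1.003
module_long 0.8 [ 0.4755 -0.3441  0.149 ] 8.54 iou 0.974
turn [-1.18 -0.   -0.32] shift after turn mm [146.7  -3.5   5.1] q6 0.62 t 2.9
```

View pics/w1.png

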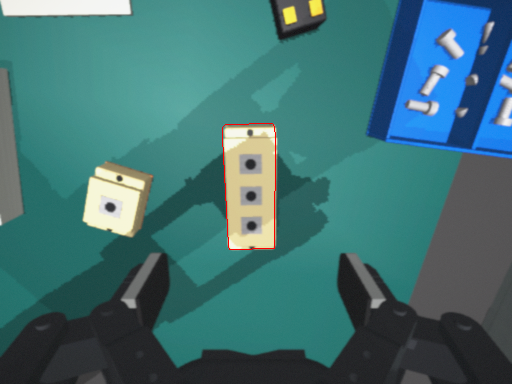

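The fit outline lies on the long module at (250,187). I'll descend onto it.

Call:
carry_out(motion=[-1.2,0,-0.3,0.02,-0.0035,0.005,-1,0,0,0,0.03,0,0,-1,0,0,0,0.03,0,0,-1,0,0,0,0.03,0,0,-1,0,0,0,0.02,0,0,-1,0,0,0,0.012,0,0,-1,0,0,0,0.004,0,0,-1,0,0,0,0,0,0,1,0,0,0,0,0,0,1,0,0,0,0,0,0,1])

```text
time_s: 4.0
eef_pos: [0.4655, -0.3597, 0.0038]
eef_rot: [0.05, 0.706, 0.044, -0.705]
wrist_force: [-4.0, 5.6, 2.5]
opening: 0.527
```

Call:
carry_out(motion=[0,0,0,0,0,0,1,0,0,0,0,0,0,1,0,0,0,0,0,0,1,0,0,0,0,0,0,1,0,0,0,0,0,0,1])

```text
time_s: 4.5
eef_pos: [0.4665, -0.3611, 0.0054]
eef_rot: [0.052, 0.706, 0.043, -0.705]
wrist_force: [0.3, -0.7, -3.9]
opening: 0.532
```

```bash
python3 - <<'E'
from h import *
o=ctrl.get_obs();print(o['eef_pos'],rot(o['eef_rot']),o['q'],o['wrist_force'],o['torque'])
im=ctrl.camera('wrist');cv2.imwrite('pics/w2.png',im)
E
```

```text
[ 0.4665 -0.3611  0.0054] [[ 0.0036  0.1344 -0.9909]
 [-0.0123 -0.9908 -0.1345]
 [-0.9999  0.0127 -0.0019]] [-0.8568  0.5011  1.703  -0.0067  0.9258  0.5831] [ 0.2583 -0.6714 -3.8913] [-0.0211 -0.0084 -0.0134]
```

View pics/w2.png

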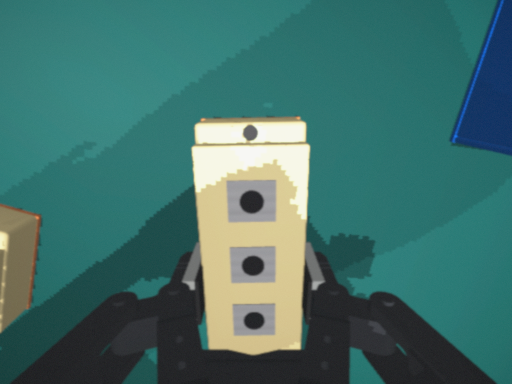

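The fingers hold the module off-centre, nearer the robot-side end; the module's middle terminal is at (252,265). The arm had probably not settled before I descended. I'll measure the module's pose in the hand.

```bash
python3 w.py module_long .475 -.36 8 0 .002 w3.png; python3 - <<'E'
from h import *
K,P=campose('top');ctrl.camera('top')
r=trace_near('top',K,P,'module_long',[.475,-.36,.02],40)
if r: print('top',r[1],fit(r[0],K,P,'module_long',[.475,-.36,.14]))
K,P=campose('side');ctrl.camera('side')
r=trace_near('side',K,P,'module_long',[.475,-.36,.02],40)
if r: print('side',r[1],fit(r[0],K,P,'module_long',[.475,-.36,.14]))
E
```

```text
tcp [ 0.4665 -0.3611  0.0054] F [-0.9277 -0.9315 -2.9769] open 0.527
module_long 0.63 [ 0.4783 -0.3571  0.1538] 8.81 iou 0.972
turn [-1.09 -0.1  -0.72] shift after turn mm [  3.4  -2.1 -12.3] q6 0.58 t 4.55
side 0.74 (array([ 0.4771, -0.3591,  0.1698]), np.float64(0.5205119495787219))
```

Call:
carry_out(motion=[0,0,0,0,0,0,-1,0,0,0,0,0,0,-1,0,0,0,0,0,0,-1,-1,0,-0.7,0,0,-0.006,-1,0,0,0,0.001,0,-0.006,-1,0,0,0,0,0,0,-1])

```text
time_s: 5.45
eef_pos: [0.481, -0.3611, 0.0067]
eef_rot: [0.055, 0.707, 0.053, -0.703]
wrist_force: [0.5, -0.7, -0.1]
opening: 1.001
```

Call:
carry_out(motion=[0,0,0,0,0,0,1,0,0,0,0,0,0,1,0,0,0,0,0,0,1,0,0,0,0,0,0,1,0,0,0,0,0,0,1,0,0,0,0,0,0,1])

```text
time_s: 6.05
eef_pos: [0.4813, -0.3605, 0.0068]
eef_rot: [0.055, 0.707, 0.054, -0.703]
wrist_force: [0.6, -0.2, 0.6]
opening: 0.528
```

```bash
python3 w.py module_long .478 -.357 8.8 0 .002
```

```text
tcp [ 0.4813 -0.3605  0.0068] F [ 0.5607 -0.1625  0.5809] open 0.528
module_long 0.58 [ 0.4782 -0.3591  0.1532] 8.78 iou 0.884
turn [ 0.05 -0.27 -0.15] shift after turn mm [ 4.8 -1.9  2.8] q6 0.57 t 6.05
```

Call:
carry_out(motion=[0,0,0,-0.015,0,0,1,0,0,0,-0.035,0,0,1,0,0,0,-0.04,0,0,1,5.3,0,0,-0.04,-0.01,0,1,5.3,0,0,-0.013,-0.02,0,1,0,0,0,0,-0.04,0,1,0,0,0,0,-0.04,0,1,0,0,0,0,-0.04,0,1,0,0,0,0,-0.005,0,1,0,0,0,0,0,0,1])

```text
time_s: 7.15
eef_pos: [0.4792, -0.1995, 0.1602]
eef_rot: [-0.015, 0.708, -0.015, -0.706]
wrist_force: [0.2, -0.5, -3.4]
opening: 0.526
```

Call:
carry_out(motion=[0,0,0,0,0,0,1,0,0,0,0,0,0,1])

```text
time_s: 7.35
eef_pos: [0.4791, -0.2007, 0.1608]
eef_rot: [-0.015, 0.708, -0.015, -0.706]
wrist_force: [-0.0, 1.1, -3.1]
opening: 0.528
```

```bash
python3 w.py heatsink_long .483 -.082 -1.8 0 .037 w4.png; cat > held.py <<'E'
import sys
from h import *
# pose of the held module relative to the tool: held.py thing tcp_to_underside
t=sys.argv[1];d=float(sys.argv[2])
o=ctrl.get_obs();im=ctrl.camera('wrist');K,P=campose('wrist',o);Rc=rot(o['eef_rot'])
p=o['eef_pos'];yaw=np.arctan2(Rc[1,1],Rc[0,1])+np.pi/2
r=trace_near('wrist',K,P,t,p,150)
v,s=fit(r[0],K,P,t,[p[0],p[1],yaw],p[2]-d)
e=Rc.T@(np.r_[v[:2],p[2]]-p)*1e3
print('held',r[1],'iou',s,'off tool y,z mm',e[1:],'dyaw deg',np.degrees((v[2]-yaw+np.pi/2)%np.pi-np.pi/2),p)
E
python3 held.py module_long .007
```

```text
tcp [ 0.4791 -0.2007  0.1608] F [-0.0143  1.0574 -3.0877] open 0.528
heatsink_long 0.62 [ 0.486  -0.0807 -0.0183] -1.05 iou 0.979
turn [-1.39 -0.14  0.  ] shift after turn mm [ 123.8 -120.1   -4.8] q6 0.99 t 7.35
held 0.58 iou 0.8893909591172616 off tool y,z mm [-1.8719  2.6641] dyaw deg 0.005550768439681095 [ 0.479  -0.2008  0.1606]
```

View pics/w4.png

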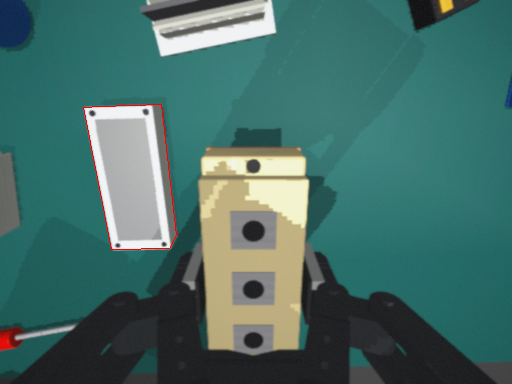

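Call:
carry_out(motion=[-1.4,-0.14,0,0,-0.02,-0.003,1,0,0,0,0.01,-0.035,-0.003,1,0,0,0,0.02,-0.035,0,1,0,0,0,0.02,-0.02,0,1,0,0,0,0.01,-0.008,0,1,0,0,0,0,0,0,1,0,0,0,0,0,0,1,0,0,0,0,0,0,1])

```text
time_s: 8.35
eef_pos: [0.4901, -0.0862, 0.1]
eef_rot: [-0.008, 0.708, -0.01, -0.706]
wrist_force: [0.1, 0.1, -2.4]
opening: 0.525
```

```bash
python3 -c "
from h import *
delta([.4888,-.0828,.037],np.radians(88.95))"
```

```text
turn [-0.41 -0.14 -0.17] shift after turn mm [63.  -3.4  1.4] q6 1.19 t 8.35
```

Call:
carry_out(motion=[-0.4,-0.14,-0.17,0.01,-0.0035,0.0014,1,0,0,0,0.02,0,0,1,0,0,0,0.015,0,0,1,0,0,0,0.005,0,0,1,0,0,0,0,0,0,1,0,0,0,0,0,0,1])

```text
time_s: 8.95
eef_pos: [0.492, -0.0875, 0.0509]
eef_rot: [-0.007, 0.71, -0.009, -0.705]
wrist_force: [0.3, 0.5, -3.5]
opening: 0.526
```

```bash
python3 -c "
from h import *
delta([.4888,-.0828,.037],np.radians(88.95))"
```

```text
turn [-0.24 -0.4  -0.17] shift after turn mm [13.9 -4.6  3.3] q6 1.18 t 8.95
```

Call:
carry_out(motion=[-0.2,-0.4,-0.17,0,-0.0046,0.0033,1,0,0,0,0,0,0,1,0,0,0,0,0,0,1])

```text
time_s: 9.25
eef_pos: [0.4898, -0.083, 0.0526]
eef_rot: [-0.006, 0.708, -0.007, -0.706]
wrist_force: [0.5, 0.1, -3.5]
opening: 0.525
```

```bash
python3 -c "
from h import *
delta([.4888,-.0828,.037],np.radians(88.95))"
```

```text
turn [-0.02 -0.13 -0.05] shift after turn mm [15.6 -0.2  1. ] q6 1.18 t 9.25
```

Call:
carry_out(motion=[0,-0.13,0,0.006,0,0.001,1,0,0,0,0.004,0,0,1,0,0,0,0.002,0,0,1,0,0,0,0,0,0,1])

```text
time_s: 9.65
eef_pos: [0.4891, -0.083, 0.0402]
eef_rot: [-0.006, 0.707, -0.007, -0.707]
wrist_force: [-0.1, 0.1, -3.8]
opening: 0.528
```

```bash
python3 -c "
from h import *
delta([.4888,-.0828,.037],np.radians(88.95))"
```

```text
turn [-0.   -0.06 -0.08] shift after turn mm [ 3.2 -0.2  0.3] q6 1.18 t 9.65
```

Call:
carry_out(motion=[0,0,0,0.002,0,0,1,0,0,0,0.001,0,0,1,0,0,0,0.001,0,0,1,0,0,0,0.0005,0,0,1])

```text
time_s: 10.05
eef_pos: [0.4891, -0.083, 0.0368]
eef_rot: [0.006, -0.707, 0.007, 0.707]
wrist_force: [-3.0, 0.9, 1.8]
opening: 0.527
```

Contact felt (Fz went from -3.8 to +1.8 N). I'll release and rise.

Call:
carry_out(motion=[0,0,0,0,0,0,-1,0,0,0,0,0,0,-1,0,0,0,0,0,0,-1,0,0,0,-0.01,0,0,-1,0,0,0,-0.04,0,0,-1,0,0,0,-0.04,0,0,-1,0,0,0,-0.03,0,0,-1,0,0,0,0,0,0,-1,0,0,0,0,0,0,-1,0,0,0,0,0,0,-1])

```text
time_s: 11.05
eef_pos: [0.4903, -0.0835, 0.1651]
eef_rot: [-0.005, 0.709, -0.008, -0.706]
wrist_force: [-0.3, 0.8, 0.4]
opening: 0.998
```

```bash
python3 w.py module_long .487 -.082 -1 .03 .037; python3 w.py heatsink_long .487 -.082 -1 0 .037 w5.png
```

```text
tcp [ 0.4903 -0.0835  0.1651] F [-0.3352  0.7827  0.3849] open 0.998
module_long 0.64 [ 0.4873 -0.0809 -0.0209] -1.2 iou 0.976
turn [ 0.15 -0.25 -0.17] shift after turn mm [128.1  -2.5   3.1] q6 1.18 t 11.05
tcp [ 0.4897 -0.0832  0.1641] F [-0.0085 -0.8406 -0.0288] open 1.001
heatsink_long 0.67 [ 0.4856 -0.0805 -0.014 ] -0.8 iou 0.215
turn [-0.25 -0.14 -0.12] shift after turn mm [127.1  -2.7   4.1] q6 1.18 t 11.15
```

View pics/w5.png

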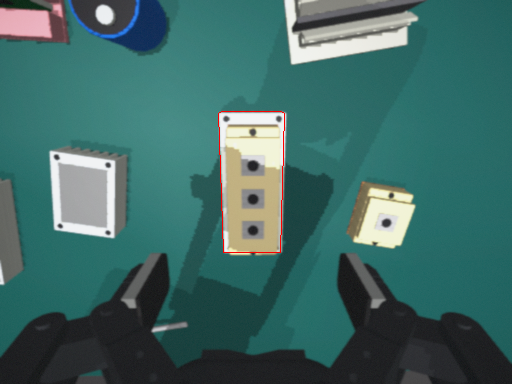

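The long module sits on its pad within about 1.5 mm and 0.4°. The short heatsink (88,193) and short module (385,215) are both in view, so I'll fit them from here.

```bash
python3 w.py module_short .4445 -.2165 -9 0 .15; python3 w.py heatsink_short .475 .086 -10 0 .037 ; python3 -c "
from h import *
delta([.4445,-.2165,.15],np.radians(81))"
```

```text
tcp [ 0.4896 -0.0832  0.1639] F [-0.0661 -0.3181  0.4245] open 1.004
module_short 0.81 [ 0.4483 -0.2153 -0.1898] -10.87 iou 0.96
turn [ 9.82 -0.12 -0.1 ] shift after turn mm [ 13.9 137.5  15.6] q6 1.18 t 11.25
tcp [ 0.4898 -0.0833  0.1641] F [-0.5487 -0.3363 -0.4776] open 0.995
heatsink_short 0.85 [ 0.4799  0.087  -0.1838] -10.53 iou 0.974
turn [ 9.48 -0.14 -0.11] shift after turn mm [ 127.1 -165.6   40.8] q6 1.18 t 11.35
turn [ 7.95 -0.17 -0.12] shift after turn mm [ 14.4 138.6  24.1] q6 1.18 t 11.45
```

Call:
carry_out(motion=[5,0,0,0,0.01,0,-1,4.8,0,0,0,0.025,0.004,-1,0,0,0,0,0.04,0.005,-1,0,0,0,0.005,0.04,0.005,-1,0,0,0,0.005,0.022,0.002,-1,0,0,0,0,0,0,-1,0,0,0,0,0,0,-1,0,0,0,0,0,0,-1])

```text
time_s: 12.25
eef_pos: [0.4505, -0.2184, 0.1529]
eef_rot: [-0.068, 0.704, -0.069, -0.703]
wrist_force: [0.1, 0.8, -0.0]
opening: 1.001
```

```bash
python3 w.py module_short .448 -.215 -10.9 0 .003
```

```text
tcp [ 0.4505 -0.2184  0.1529] F [ 0.1422  0.7873 -0.0165] open 1.001
module_short 0.56 [ 0.4483 -0.2152 -0.1908] -10.93 iou 0.965
turn [-0.19 -0.08 -0.01] shift after turn mm [149.9  -2.7   2.7] q6 1.08 t 12.25
```

Call:
carry_out(motion=[0,0,0,0.02,0,0.0027,-1,0,0,0,0.03,0,0,-1,0,0,0,0.03,0,0,-1,0,0,0,0.025,0,0,-1,0,0,0,0.01,0,0,-1,0,0,0,0,0,0,-1,0,0,0,0,0,0,-1])

```text
time_s: 13.05
eef_pos: [0.4533, -0.2138, 0.0381]
eef_rot: [-0.063, 0.707, -0.066, -0.701]
wrist_force: [-0.0, -0.5, 1.0]
opening: 0.995
```

```bash
python3 -c "
from h import *
delta([.448,-.2172,.003],np.radians(79.1))"
```

```text
turn [ 0.39 -0.48 -0.17] shift after turn mm [35.1  4.3  4.5] q6 1.07 t 13.05
```

Call:
carry_out(motion=[0.4,-0.5,-0.2,0.003,0.0043,0.0045,-1,0,0,0,0.015,0,0,-1,0,0,0,0.01,0,0,-1,0,0,0,0.005,0,0,-1,0,0,0,0,0,0,-1,0,0,0,0,0,0,-1])

```text
time_s: 13.65
eef_pos: [0.4512, -0.2209, 0.0093]
eef_rot: [-0.066, 0.706, -0.069, -0.702]
wrist_force: [1.1, 0.4, 1.0]
opening: 0.999
```

```bash
python3 -c "
from h import *
delta([.448,-.2172,.003],np.radians(79.1))"
```

```text
turn [-0.03 -0.41 -0.24] shift after turn mm [ 6.3 -3.   3.8] q6 1.07 t 13.65
```

Call:
carry_out(motion=[0,-0.4,-0.2,0.002,-0.003,0.0038,-1,0,0,0,0.001,0,0,-1,0,0,0,0,0,0,-1,0,0,0,0,0,0,1,0,0,0,0,0,0,1,0,0,0,0,0,0,1,0,0,0,0,0,0,1,0,0,0,0,0,0,1,0,0,0,0,0,0,1])

```text
time_s: 14.55
eef_pos: [0.4486, -0.2176, 0.0075]
eef_rot: [-0.067, 0.704, -0.068, -0.703]
wrist_force: [-0.9, -1.5, 0.9]
opening: 0.523
```

```bash
python3 w.py module_short .448 -.215 -10.9 0 .003; python3 held.py module_short .007
```

```text
tcp [ 0.4486 -0.2176  0.0075] F [-0.8783 -1.4648  0.928 ] open 0.523
module_short 0.79 [ 0.448  -0.2155 -0.1898] -10.88 iou 0.965
turn [-0.04 -0.08 -0.09] shift after turn mm [ 4.5 -2.   1. ] q6 1.07 t 14.55
held 0.84 iou 0.9466321212520121 off tool y,z mm [-1.9979  0.8003] dyaw deg -0.024287166169762238 [ 0.4486 -0.2176  0.0075]
```

Call:
carry_out(motion=[0,0,0,-0.01,0,0,1,0,0,0,-0.03,0,0,1,0,0,0,-0.045,0,0,1,0,0,0,-0.045,-0.01,0,1,0,0,0,-0.023,-0.035,0.003,1,0,0,0,0,-0.045,0.003,1,0,0,0,0,-0.045,0.003,1,0,0,0,0,-0.04,0.002,1,0,0,0,0,-0.02,0,1,0,0,0,0,0,0,1])

```text
time_s: 15.75
eef_pos: [0.4746, -0.0167, 0.1724]
eef_rot: [-0.069, 0.705, -0.068, -0.702]
wrist_force: [-0.2, -0.8, -1.3]
opening: 0.526
```

Call:
carry_out(motion=[0,0,0,0,0,0,1,0,0,0,0,0,0,1])

```text
time_s: 15.95
eef_pos: [0.4741, -0.0169, 0.1728]
eef_rot: [-0.068, 0.705, -0.068, -0.702]
wrist_force: [0.2, -0.2, -2.2]
opening: 0.528
```

```bash
python3 w.py heatsink_short .48 .087 -10.5 0 .0375;python3 held.py module_short .0075
```

```text
tcp [ 0.4741 -0.0169  0.1728] F [ 0.1799 -0.1735 -2.1947] open 0.528
heatsink_short 0.97 [ 0.4802  0.0868 -0.1775] -10.17 iou 0.963
turn [-0.91 -0.26  0.03] shift after turn mm [ 135.3 -103.2   12.4] q6 1.48 t 15.95
held 0.83 iou 0.9659713974569615 off tool y,z mm [-1.9794  0.4081] dyaw deg 0.027109864433025207 [ 0.4742 -0.0173  0.1727]
```

Call:
carry_out(motion=[-0.7,-0.26,0,0,-0.025,0.004,1,0,0,0,0.02,-0.04,0.004,1,0,0,0,0.03,-0.028,0.004,1,0,0,0,0.03,-0.008,0,1,0,0,0,0.025,0,0,1,0,0,0,0.01,0,0,1,0,0,0,0,0,0,1,0,0,0,0,0,0,1])

```text
time_s: 16.95
eef_pos: [0.4853, 0.0816, 0.056]
eef_rot: [-0.068, 0.706, -0.068, -0.702]
wrist_force: [0.2, 0.5, -2.4]
opening: 0.524
```

```bash
cat > d.py <<'E'
import sys
from h import *
a=[float(s) for s in sys.argv[1:]];delta(a[:3],np.radians(a[3]))
E
python3 d.py .4807 .0848 .0375 79.7
```

```text
turn [-0.74 -0.28 -0.02] shift after turn mm [18.5 -2.4  5.2] q6 1.69 t 16.95
```

Call:
carry_out(motion=[-0.7,-0.28,0,0.002,-0.0024,0.0052,1,0,0,0,0.006,0,0,1,0,0,0,0.004,0,0,1,0,0,0,0,0,0,1,0,0,0,0,0,0,1])

```text
time_s: 17.45
eef_pos: [0.4837, 0.0839, 0.047]
eef_rot: [-0.064, 0.707, -0.064, -0.702]
wrist_force: [0.5, -0.4, -2.1]
opening: 0.521
```

```bash
python3 d.py .4807 .0848 .0375 79.7
```

```text
turn [-0.09 -0.4   0.03] shift after turn mm [ 9.5 -0.4  3.1] q6 1.68 t 17.45
```

Call:
carry_out(motion=[0,-0.4,0,0.002,-0.0004,0.003,1,0,0,0,0.003,0,0.0005,1,0,0,0,0.001,0,0,1,0,0,0,0,0,0,1,0,0,0,0,0,0,1])

```text
time_s: 17.95
eef_pos: [0.4803, 0.085, 0.0407]
eef_rot: [0.064, -0.704, 0.064, 0.704]
wrist_force: [0.2, -0.5, -1.1]
opening: 0.524
```

```bash
python3 d.py .4807 .0848 .0375 79.7
```

```text
turn [-0.08  0.01  0.03] shift after turn mm [ 3.2  0.1 -0.5] q6 1.68 t 17.95
```

Call:
carry_out(motion=[0,0,0,0.0015,0,0,1,0,0,0,0.001,0,0,1,0,0,0,0.0007,0,0,1,0,0,0,0.0005,0,0,1])

```text
time_s: 18.35
eef_pos: [0.4805, 0.085, 0.0375]
eef_rot: [0.064, -0.704, 0.064, 0.704]
wrist_force: [-5.5, 1.1, 10.9]
opening: 0.524
```

Contact. I'll release, rise and check.

Call:
carry_out(motion=[0,0,0,0,0,0,-1,0,0,0,0,0,0,-1,0,0,0,0,0,0,-1,0,0,0,-0.01,0,0,-1,0,0,0,-0.04,0,0,-1,0,0,0,-0.04,0,0,-1,0,0,0,-0.03,0,0,-1,0,0,0,0,0,0,-1,0,0,0,0,0,0,-1,0,0,0,0,0,0,-1])

```text
time_s: 19.35
eef_pos: [0.4809, 0.0849, 0.1651]
eef_rot: [-0.064, 0.705, -0.064, -0.703]
wrist_force: [0.4, 1.0, -0.2]
opening: 0.999
```

```bash
python3 w.py module_short .48 .087 -10.3 .03 .0375; python3 w.py heatsink_short .48 .087 -10.3 0 .0375 w6.png;  python3 w.py heatsink_middle .4385 .2145 -8.5 0 .0375;python3 w.py module_middle .453 .3325 -9.6 0 .15
```

```text
tcp [0.4809 0.0849 0.1651] F [ 0.3909  0.9745 -0.2402] open 0.999
module_short 0.72 [ 0.4792  0.0877 -0.1786] -10.23 iou 0.936
turn [-0.15 -0.13  0.04] shift after turn mm [127.6  -2.4   2.1] q6 1.68 t 19.35
tcp [0.4802 0.0849 0.1642] F [-0.2475  0.1972 -0.3355] open 0.997
heatsink_short 0.83 [ 0.4802  0.0867 -0.1715] -9.83 iou 0.273
turn [-0.56 -0.01  0.03] shift after turn mm [126.7  -1.7   0.3] q6 1.68 t 19.45
tcp [0.4801 0.0849 0.1639] F [ 0.2465  0.4307 -0.2461] open 1.002
none
tcp [0.4803 0.0849 0.1642] F [ 0.68   -0.2481  0.2933] open 1.003
module_middle 0.76 [ 0.4561  0.3345 -0.1625] -9.31 iou 0.976
turn [-1.08 -0.    0.03] shift after turn mm [  14.2 -242.4   64.3] q6 1.68 t 19.65
```

View pics/w6.png

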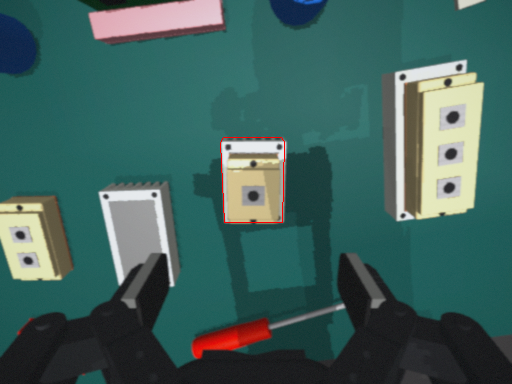

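The short module is centred to about 1 mm. Now for the middle one.

Call:
carry_out(motion=[-1.1,0,0,0,-0.025,0.005,-1,0,0,0,0,-0.042,0.011,-1,0,0,0,0,-0.042,0.011,-1,0,0,0,0,-0.042,0.011,-1,0,0,0,0,-0.042,0.011,-1,0,0,0,0.007,-0.035,0.01,-1,0,0,0,0.007,-0.014,0.005,-1,0,0,0,0,0,0,-1,0,0,0,0,0,0,-1,0,0,0,0,0,0,-1])

```text
time_s: 20.75
eef_pos: [0.457, 0.3403, 0.1477]
eef_rot: [0.058, -0.704, 0.059, 0.705]
wrist_force: [-0.2, 0.6, -0.6]
opening: 0.995
```

```bash
python3 w.py module_middle .456 .3345 -9.3 0 .003;python3 w.py heatsink_middle .4385 .2145 -8.5 0 .0375
```

```text
tcp [0.457  0.3403 0.1477] F [-0.2131  0.5852 -0.6413] open 0.995
module_middle 0.92 [ 0.4554  0.3345 -0.1654] -9.48 iou 0.978
turn [-0.02  0.03 -0.14] shift after turn mm [144.7   6.    0.5] q6 2.17 t 20.75
tcp [0.4573 0.3402 0.148 ] F [-0.2465 -0.6803 -0.0361] open 1.002
heatsink_middle 0.56 [ 0.4399  0.2164 -0.1425] -8.16 iou 0.968
turn [-1.38  0.01 -0.11] shift after turn mm [110.5 125.   -0.4] q6 2.17 t 20.85
```

Call:
carry_out(motion=[0,0,0,0.02,0.008,0.0005,-1,0,0,0,0.03,0,0,-1,0,0,0,0.03,0,0,-1,0,0,0,0.02,0,0,-1,0,0,0,0.01,0,0,-1,0,0,0,0,0,0,-1,0,0,0,0,0,0,-1])

```text
time_s: 21.65
eef_pos: [0.4611, 0.3298, 0.0393]
eef_rot: [-0.062, 0.707, -0.06, -0.702]
wrist_force: [-1.2, 0.4, 0.2]
opening: 1.0
```

```bash
python3 d.py .455 .3325 .006 80.5
```

```text
turn [-0.41 -0.45  0.17] shift after turn mm [33.3 -1.7  6.4] q6 2.16 t 21.65
```

Call:
carry_out(motion=[-0.4,-0.45,0.17,0.003,-0.0017,0.0064,-1,0,0,0,0.013,0,0.001,-1,0,0,0,0.01,0,0.001,-1,0,0,0,0.004,0,0.001,-1,0,0,0,0,0,0,-1,0,0,0,0,0,0,-1])

```text
time_s: 22.25
eef_pos: [0.4534, 0.3346, 0.0098]
eef_rot: [-0.059, 0.706, -0.057, -0.703]
wrist_force: [-0.6, -0.2, 0.1]
opening: 0.998
```

```bash
python3 d.py .455 .3325 .006 80.5
```

```text
turn [ 0.05 -0.21  0.16] shift after turn mm [ 3.8  1.8 -2. ] q6 2.16 t 22.25
```

Call:
carry_out(motion=[0,-0.2,0.16,0.003,0.0018,-0.002,-1,0,0,0,0,0,0,-1,0,0,0,0,0,0,1,0,0,0,0,0,0,1,0,0,0,0,0,0,1,0,0,0,0,0,0,1,0,0,0,0,0,0,1,0,0,0,0,0,0,1])

```text
time_s: 23.05
eef_pos: [0.4561, 0.3323, 0.0077]
eef_rot: [-0.058, 0.705, -0.058, -0.704]
wrist_force: [-0.5, -0.6, 0.1]
opening: 0.524
```

```bash
python3 held.py module_middle .007; python3 d.py .46 .312 .17 81.5
```

```text
held 0.71 iou 0.958150879268936 off tool y,z mm [-1.8816  0.3343] dyaw deg 0.030225573792938925 [0.4561 0.3323 0.0077]
turn [-0.96 -0.07  0.01] shift after turn mm [-162.3   19.5   -6.9] q6 2.16 t 23.15
```

Call:
carry_out(motion=[0,0,0,-0.01,0,0,1,0,0,0,-0.03,0,0,1,-1.2,0,0,-0.04,0,0,1,0,0,0,-0.04,0.005,-0.002,1,0,0,0,-0.03,0.005,-0.002,1,0,0,0,-0.01,0,0,1,0,0,0,0,0,0,1,0,0,0,0,0,0,1,0,0,0,0,0,0,1])

```text
time_s: 24.05
eef_pos: [0.4532, 0.3201, 0.1695]
eef_rot: [0.049, -0.702, 0.052, 0.709]
wrist_force: [0.5, -0.1, -3.4]
opening: 0.525
```

```bash
python3 w.py heatsink_middle .44 .2155 -8.2 0 .0377; python3 held.py module_middle .0077
```

```text
tcp [0.4532 0.3201 0.1695] F [ 0.5425 -0.1027 -3.3893] open 0.525
heatsink_middle 0.81 [ 0.4408  0.2164 -0.1426] -8.17 iou 0.983
turn [-0.02  0.56 -0.34] shift after turn mm [131.8 104.4  -2.4] q6 2.11 t 24.05
held 0.78 iou 0.9747679645579783 off tool y,z mm [-1.9815  0.3942] dyaw deg -0.11042304456595674 [0.4529 0.32   0.1691]
```

Call:
carry_out(motion=[0,0.5,-0.3,0,0.025,0,1,0,0,0,0.02,0.04,0,1,0,0,0,0.03,0.03,0,1,0,0,0,0.03,0.01,0.002,1,0,0,0,0.025,0,0.002,1,0,0,0,0.01,0,0.001,1,0,0,0,0,0,0,1,0,0,0,0,0,0,1])

```text
time_s: 25.05
eef_pos: [0.4331, 0.2144, 0.05]
eef_rot: [0.05, -0.705, 0.05, 0.706]
wrist_force: [-0.4, 0.3, -4.3]
opening: 0.522
```

```bash
python3 d.py .4409 .2144 .0377 81.8
```

```text
turn [ 0.12  0.07 -0.01] shift after turn mm [12.3 -1.2 -7.7] q6 1.92 t 25.05
```

Call:
carry_out(motion=[0.1,0,0,0.002,-0.001,-0.0077,1,0,0,0,0.004,0,0,1,0,0,0,0.002,0,0,1,0,0,0,0,0,0,1,0,0,0,0,0,0,1])

```text
time_s: 25.55
eef_pos: [0.4454, 0.2161, 0.0453]
eef_rot: [-0.051, 0.708, -0.049, -0.703]
wrist_force: [-0.9, -0.2, -2.0]
opening: 0.524
```

```bash
python3 d.py .4409 .2144 .0377 81.8
```

```text
turn [ 0.12 -0.35  0.15] shift after turn mm [7.6 2.3 4.2] q6 1.92 t 25.55
```

Call:
carry_out(motion=[0.1,-0.3,0.1,0.001,0.0018,0.0035,1,0,0,0,0.002,0,0,1,0,0,0,0,0,0,1,0,0,0,0,0,0,1])

```text
time_s: 25.95
eef_pos: [0.4412, 0.2147, 0.0423]
eef_rot: [-0.051, 0.706, -0.05, -0.705]
wrist_force: [0.4, 0.2, -2.6]
opening: 0.526
```

```bash
python3 d.py .4409 .2144 .0377 81.8
```

```text
turn [ 0.02 -0.04  0.04] shift after turn mm [4.6 0.4 0.2] q6 1.92 t 25.95
```

Call:
carry_out(motion=[0,0,0,0.0018,0,0,1,0,0,0,0.0013,0,0,1,0,0,0,0.001,0,0,1,0,0,0,0.0007,0,0,1,0,0,0,0,0,0,1])

```text
time_s: 26.45
eef_pos: [0.4414, 0.2148, 0.0377]
eef_rot: [-0.051, 0.706, -0.05, -0.705]
wrist_force: [-0.5, -0.7, -2.5]
opening: 0.529
```

Call:
carry_out(motion=[0,0,0,0.0007,0,0,1,0,0,0,0.0007,0,0,1])

```text
time_s: 26.65
eef_pos: [0.4415, 0.2148, 0.0376]
eef_rot: [-0.05, 0.705, -0.05, -0.705]
wrist_force: [-4.8, -1.8, 8.9]
opening: 0.525
```

Call:
carry_out(motion=[0,0,0,0,0,0,-1,0,0,0,0,0,0,-1,0,0,0,0,0,0,-1,0,0,0,-0.01,0,0,-1,0,0,0,-0.04,0,0,-1,0,0,0,-0.04,0,0,-1,0,0,0,-0.03,0,0,-1,0,0,0,0,0,0,-1,0,0,0,0,0,0,-1,0,0,0,0,0,0,-1])

```text
time_s: 27.65
eef_pos: [0.4424, 0.2149, 0.1654]
eef_rot: [-0.051, 0.707, -0.05, -0.704]
wrist_force: [-0.7, -0.6, 0.2]
opening: 1.0
```

```bash
python3 w.py module_middle .441 .2164 -8.2 .03 .0375; python3 w.py heatsink_middle .441 .2164 -8.2 0 .0375 w7.png;  python3 w.py driver_card .647 .14 -4 0 .2;python3 d.py .647 .14 .22 -4
```

```text
tcp [0.4424 0.2149 0.1654] F [-0.6722 -0.6146  0.1776] open 1.0
module_middle 0.96 [ 0.4425  0.2167 -0.1399] -8.02 iou 0.976
turn [-0.16 -0.22  0.1 ] shift after turn mm [127.9  -1.8   0.2] q6 1.92 t 27.65
tcp [0.4418 0.2148 0.1645] F [-0.534  -0.7496 -0.5395] open 1.002
heatsink_middle 0.65 [ 0.4399  0.2166 -0.147 ] -8.42 iou 0.214
turn [ 0.24 -0.11  0.06] shift after turn mm [127.   -1.5   2.1] q6 1.92 t 27.75
tcp [0.4417 0.2148 0.1642] F [-0.501   0.2377 -0.4617] open 1.001
none
turn [85.82 -0.04  0.13] shift after turn mm [ -55.5 -209.8  -60.3] q6 1.92 t 27.95
```

View pics/w7.png

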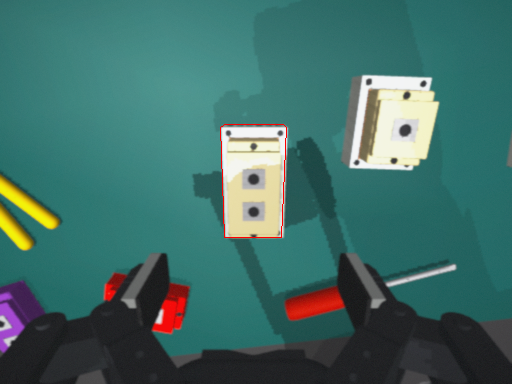

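The middle module is on its pad. Its fit is about 2 mm off along its length, close to measuring error. Turning the wrist for the card by -94° keeps q6 within range.

Call:
carry_out(motion=[-8.5,0,0,-0.006,0,0,-1,-8.5,0,0,-0.006,0,0,-1,-8.5,0,0,-0.006,0,0,-1,-8.5,0,0,-0.006,0,0,-1,-8.5,0,0,-0.006,0,0,-1,-8.5,0,0,-0.006,0,0,-1,-8.5,0,0,-0.006,0,0,-1,-8.5,0,0,-0.006,0,0,-1,-8.5,0,0,-0.006,0,0,-1,-8.5,0,0,-0.006,0,0,-1])

```text
time_s: 28.95
eef_pos: [0.4384, 0.2139, 0.2195]
eef_rot: [-0.443, -0.546, -0.447, 0.553]
wrist_force: [-0.1, -0.2, 0.1]
opening: 1.001
```

```bash
python3 d.py .647 .12 .22 -4
```

```text
turn [-7.98  0.22  0.66] shift after turn mm [ -0.5 214.7  79.1] q6 0.42 t 28.95
```

Call:
carry_out(motion=[-8,0.2,0.7,0,0,0,-1,0,0,0,0,0.03,0.012,-1,0,0,0,0,0.042,0.016,-1,0,0,0,0,0.042,0.016,-1,0,0,0,0,0.042,0.016,-1,0,0,0,0,0.035,0.012,-1,0,0,0,0,0.018,0.007,-1,0,0,0,0,0,0,-1,0,0,0,0,0,0,-1,0,0,0,0,0,0,-1])

```text
time_s: 29.95
eef_pos: [0.6464, 0.1199, 0.2125]
eef_rot: [-0.483, -0.512, -0.488, 0.516]
wrist_force: [-0.0, 0.1, -0.5]
opening: 0.998
```

```bash
python3 w.py driver_card .647 .14 -4 0 .062 w8.png
```

```text
tcp [0.6464 0.1199 0.2125] F [-0.0431  0.1172 -0.4752] open 0.998
driver_card 0.92 [ 0.6507  0.1411 -0.077 ] -4.41 iou 0.806
turn [-88.82  -0.39   0.42] shift after turn mm [150.5  21.4   2.7] q6 0.06 t 29.95
```

View pics/w8.png

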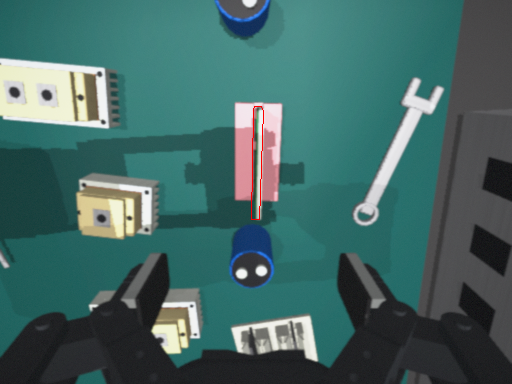

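```bash
python3 d.py .651 .141 .13 -4.4
```

```text
turn [1.2  0.02 0.49] shift after turn mm [ 82.9   3.1 -21.1] q6 0.06 t 30.05
```

Call:
carry_out(motion=[1.2,0,0.4,0.02,0.003,-0.011,-1,0,0,0,0.03,0,-0.01,-1,0,0,0,0.02,0,0,-1,0,0,0,0.01,0,0,-1,0,0,0,0,0,0,-1,0,0,0,0,0,0,-1])

```text
time_s: 30.65
eef_pos: [0.649, 0.1453, 0.1353]
eef_rot: [0.483, 0.519, 0.48, -0.517]
wrist_force: [0.2, -1.3, -0.2]
opening: 1.0
```

```bash
cat > card.py <<'E'
import sys
from h import *
# top edge of the card at world z=top: fit a 4mm..8mm x 100 strip through the mask's visible face; here min-area rect of mask pixels on plane z=top
top=float(sys.argv[1]);name=sys.argv[2] if len(sys.argv)>2 else None
o=ctrl.get_obs();im=ctrl.camera('wrist');K,P=campose('wrist',o);p=o['eef_pos']
dd=ctrl.trace('wrist','driver_card');print('conf',[round(d['conf'],2) for d in dd])
pts=np.array(box(.008,.1,top-.07,top));
for d in dd[:1]:
    ys,xs=np.nonzero(d['pixels']);uv=np.c_[xs,ys]
    ray=np.c_[(uv-K[:2,2])/[K[0,0],K[1,1]],np.ones(len(uv))]@P[:3,:3].T
    w=P[:3,3]+ray*((top-P[2,3])/ray[:,2:])
    q=(w-p)@rot(o['eef_rot']);b=cv2.minAreaRect((q[:,1:]*1e3).astype(np.float32))
    print('rect on top plane, tool y,z mm',b,'z range',q[:,2].min()*1e3,q[:,2].max()*1e3)
    v,s=fit(d['pixels'],K,P,None,[.651,.141,-.077] if top<.15 and p[1]>0.05 else [p[0],p[1],np.arctan2(rot(o['eef_rot'])[1,1],rot(o['eef_rot'])[0,1])],0,pts)
    print('fit',v,np.degrees(v[2]),s,'tool',((np.r_[v[:2],p[2]]-p)@rot(o['eef_rot'])*1e3)[1:],'tcp',p)
    m=cv2.findContours(d['pixels'].astype(np.uint8),0,1)[0];cv2.drawContours(im,m,-1,(0,0,255),1)
if name: cv2.imwrite('pics/'+name,im)
E
python3 card.py .096 w9.png; python3 d.py .651 .141 .056 -4.4
```

```text
conf [0.75]
rect on top plane, tool y,z mm ((2.129788875579834, -2.7405128479003906), (7.306746959686279, 111.97529602050781), 0.14013482630252838) z range -58.72650387436205 53.25414889054161
fit [ 0.6511  0.1426 -0.076 ] -4.3553727348747815 0.8554222282144623 tool [2.3075 2.5889] tcp [0.649  0.1453 0.1353]
turn [ 0.21 -0.04 -0.31] shift after turn mm [79.7  1.9  4. ] q6 0.12 t 30.75
```

View pics/w9.png

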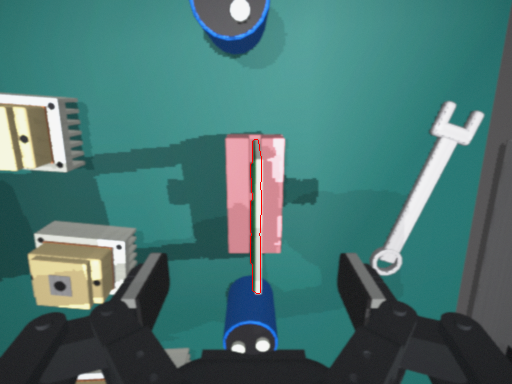

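The card's top edge is at (258,160-293), so I'll descend around it.

Call:
carry_out(motion=[0.2,0,-0.3,0.01,0.0035,0.003,-1,0,0,0,0.025,0,0,-1,0,0,0,0.02,0,0,-1,0,0,0,0.01,0,0,-1,0,0,0,0,0,0,-1,0,0,0,0,0,0,-1])

```text
time_s: 31.35
eef_pos: [0.6579, 0.14, 0.0729]
eef_rot: [0.482, 0.522, 0.478, -0.517]
wrist_force: [0.0, 0.5, 0.4]
opening: 0.995
```

```bash
python3 d.py .6525 .1423 .056 -4.4
```

```text
turn [-0.13 -0.08 -0.52] shift after turn mm [16.9 -5.6 -1.8] q6 0.11 t 31.35
```

Call:
carry_out(motion=[-0.1,0,-0.5,0.002,-0.0056,-0.0018,-1,0,0,0,0.008,0,0,-1,0,0,0,0.005,0,0,-1,0,0,0,0,0,0,-1,0,0,0,0,0,0,-1])

```text
time_s: 31.85
eef_pos: [0.6539, 0.1426, 0.0597]
eef_rot: [0.481, 0.52, 0.48, -0.517]
wrist_force: [-0.1, -0.6, 0.2]
opening: 1.0
```

```bash
python3 d.py .6525 .1423 .056 -4.4
```

```text
turn [-0.01 -0.11 -0.23] shift after turn mm [ 3.7 -1.4  0.5] q6 0.11 t 31.85
```

Call:
carry_out(motion=[0,-0.1,-0.2,0.003,-0.0014,0,-1,0,0,0,0,0,0,0,0,0,0,0,0,0,0,0,0,0,0,0,0,0.4,0,0,0,0,0,0,0.6,0,0,0,0,0,0,1,0,0,0,0,0,0,1,0,0,0,0,0,0,1,0,0,0,0,0,0,1,0,0,0,0,0,0,1])

```text
time_s: 32.85
eef_pos: [0.652, 0.1429, 0.057]
eef_rot: [-0.48, -0.519, -0.481, 0.519]
wrist_force: [-1.4, 0.3, 0.4]
opening: 0.083
```

```bash
python3 card.py .096; python3 d.py .6525 .1423 .056 -4.4
```

```text
conf [0.68]
rect on top plane, tool y,z mm ((0.5907559394836426, -19.504989624023438), (92.23165130615234, 8.026473045349121), 89.96782684326172) z range -65.62153020894483 26.611652745973
fit [ 0.6521  0.1387 -0.0796] -4.558929893177872 0.751179319168488 tool [0.3899 4.1243] tcp [0.652  0.1429 0.057 ]
turn [0.01 0.01 0.03] shift after turn mm [1.  0.5 0.5] q6 0.11 t 32.95
```

The card is held (opening ≈ 7 mm). I'll lift it straight up, slowly at first.

Call:
carry_out(motion=[0,0,0,-0.004,0,0,1,0,0,0,-0.005,0,0,1,0,0,0,-0.006,0,0,1,0,0,0,-0.008,0,0,1,0,0,0,-0.02,0,0,1,0,0,0,-0.03,0,0,1,0,0,0,-0.03,0,0,1,0,0,0,-0.02,0,0,1,0,0,0,0,0,0,1,0,0,0,0,0,0,1])

```text
time_s: 33.95
eef_pos: [0.6523, 0.1427, 0.1874]
eef_rot: [0.481, 0.519, 0.48, -0.519]
wrist_force: [-0.4, 0.0, -1.4]
opening: 0.087
```

```bash
python3 d.py .66 -.166 .19 7.8; python3 - <<'E'
from h import *
o=ctrl.get_obs();z=o['eef_pos'][2]-.057
for c in('top','side'):
    ctrl.camera(c);K,P=campose(c);p=o['eef_pos']
    r=trace_near(c,K,P,'driver_card',p,60)
    if r: print(c,r[1],r[0].sum(),fit(r[0],K,P,None,[p[0],p[1],-.077],z,np.array(box(.008,.1,.006,.096))),p)
E
```

```text
turn [-12.22   0.    -0.08] shift after turn mm [ -2.6 -34.2 306.9] q6 0.12 t 33.95
top 0.51 157 (array([ 0.649 ,  0.1415, -0.0912]), np.float64(0.3192507356283343)) [0.6523 0.1427 0.1874]
side 0.52 176 (array([ 0.6515,  0.1291, -0.1293]), np.float64(0.6114729387673844)) [0.6523 0.1427 0.1874]
```

Call:
carry_out(motion=[-6.1,0,0,0,0,0.01,1,-6.1,0,0,0,-0.004,0.025,1,0,0,0,0,-0.005,0.045,1,0,0,0,0,-0.005,0.045,1,0,0,0,0,-0.005,0.045,1,0,0,0,0,-0.005,0.045,1,0,0,0,0,-0.005,0.045,1,0,0,0,0,-0.003,0.03,1,0,0,0,0,-0.002,0.012,1,0,0,0,0,0,0,1])

```text
time_s: 35.15
eef_pos: [0.6496, -0.1686, 0.1691]
eef_rot: [0.528, 0.458, 0.544, -0.465]
wrist_force: [0.3, 0.2, -1.8]
opening: 0.085
```

Call:
carry_out(motion=[0,0,0,0,0,0,1,0,0,0,0,0,0,1])

```text
time_s: 35.35
eef_pos: [0.6491, -0.1658, 0.1676]
eef_rot: [0.527, 0.457, 0.545, -0.465]
wrist_force: [0.7, 0.4, -1.2]
opening: 0.083
```

```bash
python3 - <<'E'
from h import *
o=ctrl.get_obs();im=ctrl.camera('wrist');K,P=campose('wrist',o);p=o['eef_pos'];Rc=rot(o['eef_rot'])
print(p,o['opening'],Rc)
for d in ctrl.landmark_of('wrist','card_rack')[:2]:
    w=(P@np.r_[d['point'],1])[:3];print('lm',d['conf'],w,Rc.T@(w-p)*1e3)
for d in ctrl.trace('wrist','card_rack')[:2]:
    print(d['conf'],d['pixels'].sum());v,s=fit(d['pixels'],K,P,'card_rack',[.66,-.166,.137]);print(v,s,np.degrees(v[2]))
cv2.imwrite('pics/w10raw.png',im)
# overlay: rack base outline (z=0.0), slot flare edges at z=.04 and straight edges at .028
for pts,col in((place(v,np.array([[.058,.053,0],[.058,-.053,0],[-.058,-.053,0],[-.058,.053,0]])),(0,0,255)),(place(v,np.array([[.012,.045,.04],[.012,-.045,.04],[-.012,-.045,.04],[-.012,.045,.04]])),(0,255,255))):
    cv2.polylines(im,[proj(K,P,pts).astype(np.int32)],True,col,1)
cv2.imwrite('pics/w10.png',cv2.resize(im[60:384,80:430],None,fx=2,fy=1.8))
E
```

```text
[ 0.6491 -0.1658  0.1676] 0.08315307773445708 [[-0.0259  0.9884  0.1495]
 [ 0.0083  0.1497 -0.9887]
 [-0.9996 -0.0244 -0.0121]]
lm 0.86 [ 0.6676 -0.1603  0.0016] [165.4902  23.1609  -0.6898]
0.92 9721
[ 0.6631 -0.1643  0.1342] 0.8475095265201958 7.688860243452865
```

View pics/w10.png

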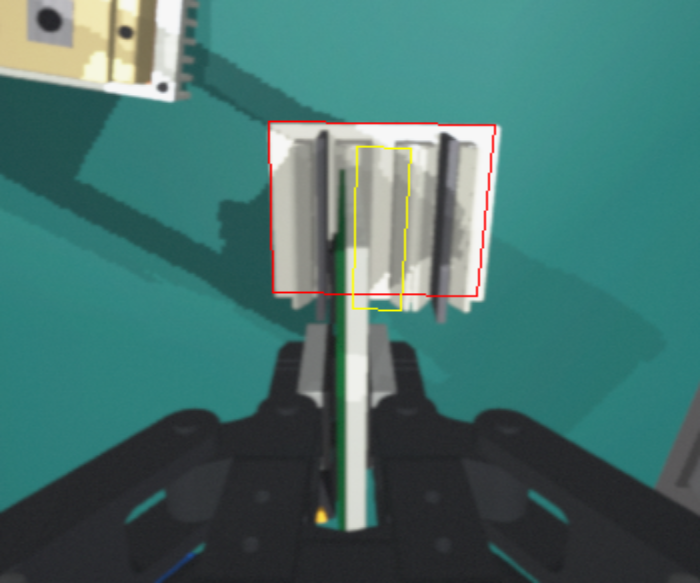

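```bash
python3 d.py .664 -.164 .12 7.7
```

```text
turn [ 0.94 -0.65  1.37] shift after turn mm [48.1 14.7  0.2] q6 -0.58 t 35.5
```

Call:
carry_out(motion=[0.9,-0.6,1.4,0,0.007,0,1,0,0,0,0.02,0.007,0,1,0,0,0,0.015,0,0,1,0,0,0,0.008,0,0,1,0,0,0,0,0,0,1,0,0,0,0,0,0,1])

```text
time_s: 36.1
eef_pos: [0.6658, -0.1601, 0.1249]
eef_rot: [0.535, 0.466, 0.531, -0.463]
wrist_force: [0.3, -0.1, -0.5]
opening: 0.085
```

```bash
python3 d.py .664 -.164 .12 7.7
```

```text
turn [ 0.14  0.11 -0.42] shift after turn mm [ 4.9 -2.3  3.6] q6 -0.55 t 36.1
```

Call:
carry_out(motion=[0.1,0.1,-0.4,0.004,-0.002,0.0036,1,0,0,0,0,0,0,1,0,0,0,0,0,0,1])

```text
time_s: 36.4
eef_pos: [0.6648, -0.1649, 0.1222]
eef_rot: [0.533, 0.465, 0.532, -0.465]
wrist_force: [-0.2, -0.0, -1.7]
opening: 0.086
```

```bash
python3 d.py .664 -.164 .10 7.7; cat > rk.py <<'E'
from h import *
import sys
o=ctrl.get_obs();im=ctrl.camera('wrist');K,P=campose('wrist',o);p=o['eef_pos'];Rc=rot(o['eef_rot'])
for d in ctrl.trace('wrist','card_rack')[:1]:
    v,s=fit(d['pixels'],K,P,'card_rack',[.664,-.164,.135]);print('rack',v,s,np.degrees(v[2]))
v=[.664,-.164,np.radians(7.7)]
for z,w,col in((.04,.012,(0,255,255)),(.006,.0055,(255,0,255))):
    cv2.polylines(im,[proj(K,P,place(v,np.array([[w,.045,z],[w,-.045,z],[-w,-.045,z],[-w,.045,z]]))).astype(np.int32)],True,col,1)
for sx in(-1,1): cv2.polylines(im,[proj(K,P,place(v,np.array([[sx*.03,.045,.044],[sx*.03,-.045,.044]]))).astype(np.int32)],False,(0,255,0),1)
# card as expected in hand
b=p[2]-.051
c=[p[0],p[1],np.arctan2(Rc[1,1],Rc[0,1])]
for z in(b,b+.09): cv2.polylines(im,[proj(K,P,place(c,np.array([[.004,.05,z],[.004,-.05,z],[-.004,-.05,z],[-.004,.05,z]]))).astype(np.int32)],True,(0,0,255),1)
cv2.imwrite('pics/'+sys.argv[1],cv2.resize(im[60:360,150:370],None,fx=3,fy=2,interpolation=cv2.INTER_CUBIC))
E
python3 rk.py w11.png
```

```text
turn [-0.01  0.07 -0.09] shift after turn mm [22.2 -0.7 -1. ] q6 -0.55 t 36.4
rack [ 0.6642 -0.1643  0.1358] 0.8423670811469046 7.782117447770261
```

View pics/w11.png

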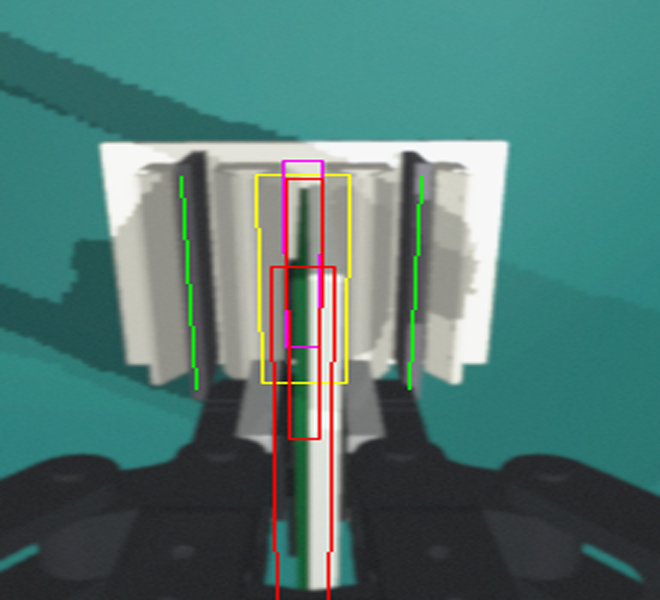

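```bash
python3 - <<'E'
from h import *
o=ctrl.get_obs();K,P=campose('wrist',o);p=o['eef_pos'];Rc=rot(o['eef_rot'])
print(p,Rc,ctrl.camera_params('wrist')['hand_eye'])
w=p+Rc@[-.04,0,-.05];print(w,proj(K,P,[w]))
c=[p[0],p[1],np.arctan2(Rc[1,1],Rc[0,1])];w2=place(c,np.array([[0,.05,p[2]+.04]]));print(w2,proj(K,P,w2))
E
```

```text
[ 0.6647 -0.1648  0.1221] [[ 0.0016  0.991   0.134 ]
 [-0.001   0.134  -0.991 ]
 [-1.      0.0015  0.0012]] [[-0.     -0.3241  0.946  -0.1426]
 [ 1.      0.0006  0.0003  0.0008]
 [-0.0007  0.946   0.3241 -0.0852]
 [ 0.      0.      0.      1.    ]]
[ 0.658  -0.1153  0.1621] [[250.808  194.5675]]
[[ 0.658  -0.1153  0.1621]] [[250.9691 194.7514]]
```

```bash
for i in 1 2 3; do python3 -c "
from h import *
a=[ctrl.camera_params('wrist')['hand_eye'][:3,3] for _ in range(3)];print(np.array(a).ravel())
print(ctrl.camera_params('top')['pose'][:3,3])"; done
```

```text
[-0.1426  0.0008 -0.0852 -0.1426  0.0008 -0.0852 -0.1426  0.0008 -0.0852]
[0.4036 0.0839 1.2188]
[-0.1426  0.0008 -0.0852 -0.1426  0.0008 -0.0852 -0.1426  0.0008 -0.0852]
[0.4036 0.0839 1.2188]
[-0.1426  0.0008 -0.0852 -0.1426  0.0008 -0.0852 -0.1426  0.0008 -0.0852]
[0.4036 0.0839 1.2188]
```

The dark blanks are at about (198,160) and (410,160), and the card's top is centred near (317,270). Compared this way, the card plane is about 2 mm right of the slot's middle, so I'll shift it and lower it to just above the flare.

Call:
carry_out(motion=[0,0,0,0.008,-0.002,-0.0015,1,0,0,0,0.008,0,0,1,0,0,0,0.004,0,0,1,0,0,0,0,0,0,1,0,0,0,0,0,0,1])

```text
time_s: 37.0
eef_pos: [0.6621, -0.1633, 0.1]
eef_rot: [0.533, 0.465, 0.532, -0.465]
wrist_force: [0.4, -0.3, -0.4]
opening: 0.083
```

```bash
python3 d.py .6628 -.1635 .10 7.7
```

```text
turn [-0.    0.05 -0.06] shift after turn mm [-0.   0.7  0.2] q6 -0.55 t 37.0
```

```bash
python3 - <<'E'
from h import *
im=ctrl.camera('wrist');cv2.imwrite('pics/w12.png',cv2.resize(im[70:270,170:340],None,fx=4,fy=3,interpolation=cv2.INTER_CUBIC))
E
```

```text
(no output)
```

View pics/w12.png

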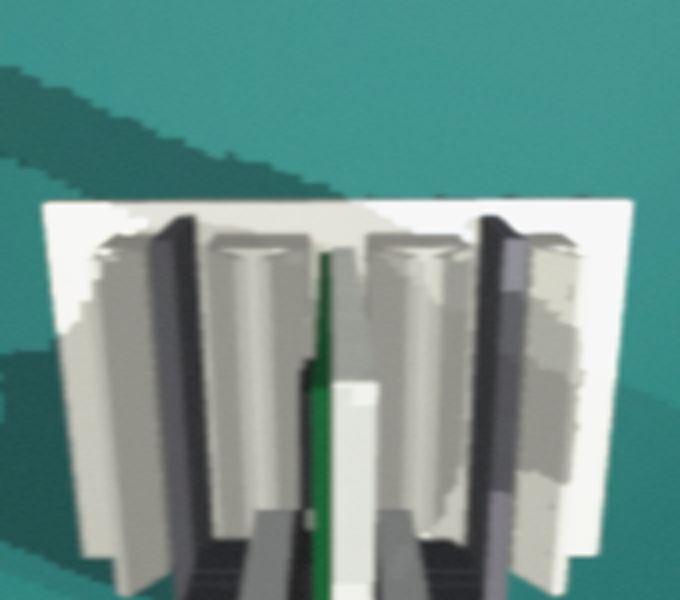

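```bash
python3 - <<'E'
from h import *
o=ctrl.get_obs();K,P=campose('wrist',o);p=o['eef_pos'];v=[.6628,-.1643,np.radians(7.7)]
f=lambda n,w:print(n,((proj(K,P,w)-[170,70])*[4,3]).round(0).tolist())
c=[p[0],p[1],np.radians(7.7)]
b=p[2]-.051
f('card bottom far, top far',place(c,np.array([[0,.05,b],[0,.05,b+.09]])))
f('blank tops far .045',place(v,np.array([[-.03,.045,.044],[.03,.045,.044]])))
f('rib end top (x=+-.0165)z.04, base z .004',place(v,np.array([[-.0165,.045,.04],[.0165,.045,.04],[-.0165,.045,.004],[.0165,.045,.004]])))
f('plate far corners z0,.004',place(v,np.array([[-.058,.053,0],[.058,.053,0],[-.058,.053,.006],[.058,.053,.006]])))
E
```

```text
card bottom far, top far [[327.0, 239.0], [324.0, 371.0]]
blank tops far .045 [[154.0, 261.0], [508.0, 261.0]]
rib end top (x=+-.0165)z.04, base z .004 [[235.0, 258.0], [426.0, 258.0], [249.0, 231.0], [413.0, 231.0]]
plate far corners z0,.004 [[44.0, 199.0], [617.0, 199.0], [37.0, 202.0], [624.0, 202.0]]
```

The card's bottom end (340,250) is centred in the slot mouth (310–367, middle ≈338) to about 0.3 mm, so I'll lower it into the flare.

Call:
carry_out(motion=[0,0,0,0.005,0,-0.0006,1,0,0,0,0.005,0,0,1,0,0,0,0.003,0,0,1,0,0,0,0,0,0,1,0,0,0,0,0,0,1])

```text
time_s: 37.55
eef_pos: [0.6622, -0.1628, 0.0861]
eef_rot: [0.533, 0.465, 0.532, -0.465]
wrist_force: [0.0, -0.7, -1.4]
opening: 0.088
```

```bash
python3 d.py .6620 -.1627 .078 7.7
```

```text
turn [-0.    0.06 -0.09] shift after turn mm [ 8.1 -0.2 -0.1] q6 -0.55 t 37.55
```

Call:
carry_out(motion=[0,0,0,0.005,-0.0002,0,1,0,0,0,0.004,0,0,1,0,0,0,0.003,0,0,1,0,0,0,0,0,0,1])

```text
time_s: 37.95
eef_pos: [0.6623, -0.1629, 0.0733]
eef_rot: [0.533, 0.465, 0.532, -0.465]
wrist_force: [-0.0, -0.1, -1.8]
opening: 0.081
```

The card is in the straight part with no side force, so I'll continue.

Call:
carry_out(motion=[0,0,0,0.004,0,0,1,0,0,0,0.004,0,0,1,0,0,0,0.003,0,0,1,0,0,0,0.002,0,0,1,0,0,0,0,0,0,1])

```text
time_s: 38.45
eef_pos: [0.6622, -0.163, 0.059]
eef_rot: [0.533, 0.465, 0.532, -0.465]
wrist_force: [-0.6, -0.7, -0.3]
opening: 0.085
```

Call:
carry_out(motion=[0,0,0,0.001,0,0,1,0,0,0,0.0007,0,0,1,0,0,0,0.0005,0,0,1])

```text
time_s: 38.75
eef_pos: [0.6625, -0.1631, 0.0571]
eef_rot: [0.533, 0.466, 0.531, -0.465]
wrist_force: [-0.9, 0.0, 2.1]
opening: 0.084
```

Call:
carry_out(motion=[0,0,0,0.0007,0,0,1,0,0,0,0.0005,0,0,1])

```text
time_s: 38.95
eef_pos: [0.6626, -0.1631, 0.057]
eef_rot: [0.533, 0.465, 0.531, -0.465]
wrist_force: [-1.6, 0.3, 3.3]
opening: 0.086
```

Seated. I'll release and retreat upward.

Call:
carry_out(motion=[0,0,0,0,0,0,0,0,0,0,0,0,0,-0.5,0,0,0,0,0,0,-1,0,0,0,0,0,0,-1,0,0,0,0,0,0,-1,0,0,0,0,0,0,-1,0,0,0,-0.01,0,0,-1,0,0,0,-0.03,0,0,-1,0,0,0,-0.04,0,0,-1,0,0,0,-0.04,0,0,-1])

```text
time_s: 39.95
eef_pos: [0.6584, -0.1614, 0.1738]
eef_rot: [0.529, 0.464, 0.536, -0.466]
wrist_force: [0.5, -0.9, 0.4]
opening: 1.002
```

Call:
carry_out(motion=[0,0,0,-0.01,0,0,-1,0,0,0,0,0,0,-1,0,0,0,0,0,0,-1,0,0,0,0,0,0,-1])

```text
time_s: 40.35
eef_pos: [0.6616, -0.1626, 0.1921]
eef_rot: [0.533, 0.466, 0.532, -0.465]
wrist_force: [0.2, 0.3, -0.4]
opening: 1.002
```

```bash
python3 - <<'E'
from h import *
o=ctrl.get_obs();im=ctrl.camera('wrist');K,P=campose('wrist',o);print(o['eef_pos'],o['opening'],o['time_s'])
a=im[40:340,130:390]
t=ctrl.camera('top')[80:280,90:440]
G={'module_long':(.487,-.081,.03),'heatsink_long':(.486,-.081,0),'module_middle':(.4425,.2165,.03),'heatsink_middle':(.441,.2164,0),'module_short':(.4795,.0875,.03),'heatsink_short':(.48,.087,0)}
Kt,Pt=campose('top')
for n,g in G.items():
    r=trace_near('top',Kt,Pt,n,[g[0],g[1],g[2]+.02],15)
    if r: print(n,fit(r[0],Kt,Pt,n,[g[0],g[1],-.1],g[2]))
for d in ctrl.landmark_of('top','capacitor_1')[:3]+ctrl.landmark_of('top','driver_card')[:2]+ctrl.landmark_of('top','card_rack')[:1]: print(d['conf'],(Pt@np.r_[d['point'],1])[:3])
cv2.imwrite('pics/f1.png',cv2.resize(a,None,fx=2.6,fy=2,interpolation=cv2.INTER_CUBIC))
cv2.imwrite('pics/f2.png',cv2.resize(t,None,fx=2.2,fy=2.2,interpolation=cv2.INTER_CUBIC))
E
```

```text
[ 0.6616 -0.1626  0.1921] 1.0016467305004109 40.35
module_long (array([ 0.4935, -0.0654, -0.4303]), np.float64(0.4947729572012962))
heatsink_long (array([ 0.5009, -0.0584, -0.435 ]), np.float64(0.14754301615947318))
heatsink_middle (array([ 0.4364,  0.2137, -0.1371]), np.float64(0.278139670606006))
module_short (array([ 0.4765,  0.0858, -0.1563]), np.float64(0.8905183736754264))
heatsink_short (array([ 0.475 ,  0.0797, -0.299 ]), np.float64(0.1713317914443372))
0.83 [0.6406 0.2883 0.0013]
0.66 [ 0.6295  0.0171 -0.0029]
0.53 [ 0.6588 -0.1651  0.0094]
0.76 [ 0.6602 -0.1671  0.0031]
```

View pics/f1.png

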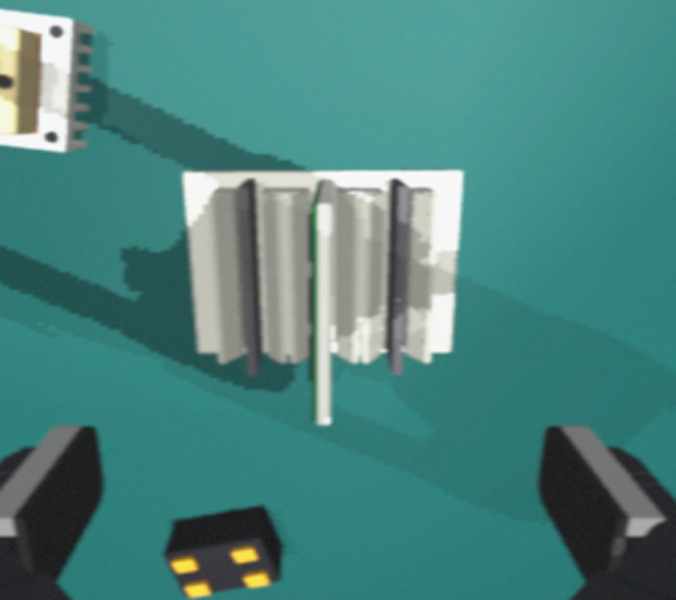

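View pics/f2.png

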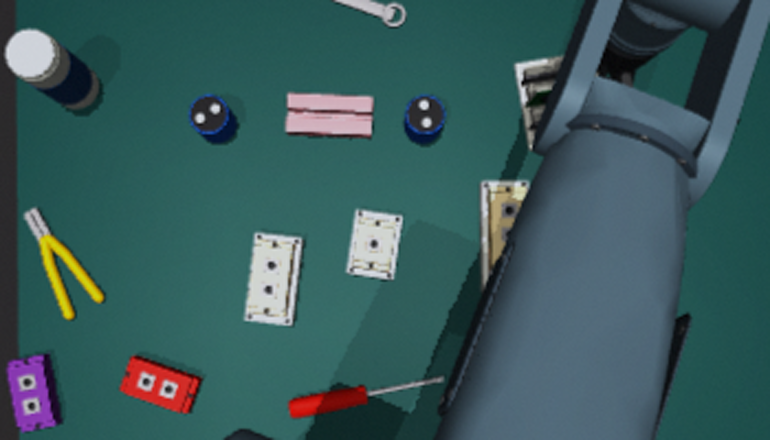

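The card stands in the free middle slot between the blanks, with its top edge at (324,205–423). The capacitors have not moved. I'll check the card's centring and the middle module's fore-aft offset numerically.

```bash
python3 - <<'E'
from h import *
o=ctrl.get_obs();K,P=campose('wrist',o)
def ray(u,v,z):
    r=P[:3,:3]@np.r_[(u-K[0,2])/K[0,0],(v-K[1,2])/K[1,1],1];return P[:3,3]+r*(z-P[2,3])/r[2]
a,b=ray(254.6,142.5,.096),ray(254.6,251.5,.096);print('card ends',a,b,'len',np.linalg.norm(a-b),'mid',(a+b)/2)
ctrl.camera('wrist')
for d in ctrl.trace('wrist','card_rack')[:1]: print('rack',fit(d['pixels'],K,P,'card_rack',[.663,-.164,.135]))
# middle module in w7: rows profile
im=cv2.imread('pics/w7.png').astype(int)
o2=dict(eef_pos=np.array([.4418,.2148,.1645]),eef_rot=np.array([-.051,.7062,-.050,-.7045]))
o2['eef_rot']/=np.linalg.norm(o2['eef_rot']);K,Q=campose('wrist',o2)
v=[.4408,.2164,np.radians(-8.2)]
for n,x,z in(('hs far top',.056,.03),('mod far base',.046,.03),('mod far step',.046,.054),('mod far step in',.038,.054),('mod far top',.038,.062),('mod near top',-.038,.062),('mod near step',-.046,.054),('hs near top',-.056,.03)):
    print(n,proj(K,Q,place(v,np.array([[x,0,z]])))[0].round(1))
print('far',[(r,*im[r,236:246].mean(0).round().astype(int)) for r in range(122,158)])
print('near',[(r,*im[r,236:246].mean(0).round().astype(int)) for r in range(226,242)])
E
```

```text
card ends [ 0.6583 -0.1159  0.096 ] [ 0.6718 -0.2145  0.096 ] len 0.09961626517269899 mid [ 0.665  -0.1652  0.096 ]
rack (array([ 0.6631, -0.1644,  0.1357]), np.float64(0.8731756678499367))
hs far top [250.8 128.3]
mod far base [250.8 139.2]
mod far step [250.6 143.3]
mod far step in [250.6 152.6]
mod far top [250.5 154.4]
mod near top [250.6 236.4]
mod near step [250.7 240.1]
hs near top [250.9 238. ]
far [(122, np.int64(122), np.int64(126), np.int64(63)), (123, np.int64(122), np.int64(126), np.int64(66)), (124, np.int64(0), np.int64(0), np.int64(255)), (125, np.int64(118), np.int64(122), np.int64(91)), (126, np.int64(138), np.int64(140), np.int64(129)), (127, np.int64(208), np.int64(206), np.int64(200)), (128, np.int64(244), np.int64(242), np.int64(240)), (129, np.int64(246), np.int64(245), np.int64(244)), (130, np.int64(246), np.int64(245), np.int64(244)), (131, np.int64(246), np.int64(245), np.int64(244)), (132, np.int64(246), np.int64(245), np.int64(244)), (133, np.int64(246), np.int64(245), np.int64(244)), (134, np.int64(246), np.int64(245), np.int64(244)), (135, np.int64(246),
[... 1299 characters left out ...]
(165), np.int64(219), np.int64(231)), (229, np.int64(164), np.int64(219), np.int64(231)), (230, np.int64(164), np.int64(219), np.int64(231)), (231, np.int64(164), np.int64(219), np.int64(231)), (232, np.int64(163), np.int64(219), np.int64(230)), (233, np.int64(160), np.int64(215), np.int64(228)), (234, np.int64(153), np.int64(209), np.int64(222)), (235, np.int64(160), np.int64(216), np.int64(228)), (236, np.int64(158), np.int64(214), np.int64(226)), (237, np.int64(0), np.int64(0), np.int64(255)), (238, np.int64(102), np.int64(122), np.int64(110)), (239, np.int64(89), np.int64(92), np.int64(47)), (240, np.int64(88), np.int64(91), np.int64(42)), (241, np.int64(88), np.int64(90), np.int64(41))]
```

```bash
python3 -c "
from bench import ctrl
print(ctrl.hand_in())"
```

```text
the job is handed in; nothing more can be done
None
```

All three modules are on the pads of their own heatsinks, terminals up, and the driver card stands in the free middle slot of the rack. I handed the job in at about 40 s of the 115 s, and no verdict was reported.

Last checks, from close-up wrist-camera measurements:

| Item | Offset from centre | Rotation off |
|---|---|---|
| Long module | about 1.5 mm | under 0.5° |
| Short module | about 1 mm | under 0.5° |
| Middle module | see below | under 0.5° |
| Driver card, along the slot | about 1 mm | not checked separately |

- **Middle module:** the outline fit put it about 2 mm off along its length. The visible margin on the heatsink gave under 1 mm, so I left it where it is.
- **Card depth:** at release the gripper was at the height that puts the card on the slot floor, with about 3 N of contact force. The last picture shows it upright between the two blanks.
- **Bystanders:** both capacitors are standing where they were, and the gripper was open and clear above the card.
- **Long module grip:** the first grip was off-centre because the arm had not settled, and it shifted the module a little on the bench. I gripped it again before lifting.
- **Checks that disagreed or failed:** the wrist camera's sideways calibration changed by about 2 mm during the run, so I lined the card up by comparing it with the slot in the same picture. At the end, the top camera's outlines were only usable for the short module; the arm blocked the long one.

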